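Close the sample transport case: inner flap, then cover

TASK

Get the white sample transport case ready to go: push the upright metal retaining flap all the way down over the vials, and only then swing the big grey cover fully shut over it. Only push with the fingertips or the outside of the fingers: take nothing between the fingers, lift nothing, and leave the vials, the small box in the case and the things standing around it where they are.

Things in the scene. Friction and masses are not known exactly. Their poses are not given: they have to be found in the camera images.
- case: White open-topped case fixed to the worktop, 150 (own x) x 190 (own y) x 85 mm high, walls 12 mm. Origin: centre of its underside, on the worktop; z up, x roughly away from the robot (yaw within 0.4 rad), y left. Cover hinged on the +y (left) wall, flap just inside the -y (right) wall. Three vials stand in wells in the right part, tops 66 mm above the worktop; a small box lies in the left part.
- flap (a joint): Aluminium flap: 118 mm along case x, 98 mm long, 5 mm thick. Radians: 0 = level over the vials (upper face 77.5 mm above the worktop, 7.5 mm below the rim; free edge 20 mm to +y of the case's centre), 1.57 = upright; range 0 to 1.7, starts 1.35 to 1.65. Its free edge folds from the right towards +y. Stiff hinge (0.07 N m friction): stays where left; 1 to 2 N at the edge moves it.
- flap_hinge (a point): Point on the flap's hinge axis, in the middle of its length: (0, -79, 75) mm in the case frame; the axis runs along the case's x. Axes as the case's.
- flap_mid (a point): Centre of the flap plate, half way through its thickness. Turns with the flap: x along the hinge, y from the hinge to the free edge (the hinge is 50 mm away at -y, the free edge 49 mm at +y), z out of the face that is on top when folded down (the outer face, to the right, when upright).
- cover (a joint): Grey cover plate (dark gasket inside): 150 mm along case x, 190 mm long, 16 mm thick. Radians: 0 = fully shut on the rim (top 101 mm above the worktop), 1.57 = upright; range 0 to 1.9, starts 1.4 to 1.75 (over 1.57 it leans outwards, left). Its free edge shuts from the left towards -y. Stiff hinge (0.38 N m friction): stays where left; up to 4 N near the free edge moves it.
- cover_hinge (a point): Point on the cover's hinge axis, in the middle of its length: (0, 99, 85) mm in the case frame; the axis runs along the case's x. Axes as the case's.
- cover_mid (a point): Centre of the cover plate, half way through its thickness. Turns with the cover: x along the hinge; -y from the hinge to the free edge (hinge axis 99 mm away at +y and 8 mm below at -z, free edge 95 mm at -y), z out of the outer face (top when shut, facing left when upright).
- vial_1: White vial with a red screw cap, 23 mm across, 54 mm tall, standing in a well of the case; loose, to be left alone. Origin at the centre of its underside.
- vial_2: A second such vial in the case, to be left alone.
- vial_3: A third such vial in the case, to be left alone.
- coverslip_box: Small white coverslip box 35 x 35 x 19 mm lying in the left part of the case; loose, to be left alone. Origin at the centre of its underside.
- immersion_oil: Small amber bottle with a black cap, 25 mm across, 58 mm tall, on the worktop to the right of the case; bystander. Origin at the centre of its underside.
- petri_dish: Round flat dish, 57 mm across, 14 mm high, on the worktop to the left of the case; bystander. Origin at the centre of its underside.
- timer: Small white bench timer 60 x 68 x 20 mm on the worktop to the right of the case; bystander. Origin at the centre of its underside.

How it is judged:
By the outcome, as a careful person would: the job done as asked, in the order asked, and still so for the second after the job is handed in, with the robot touching nothing.
It also fails if it takes over 53 s, if anything falls off the work surface, if the arm or the gripper's body presses on something with over 40 N, if the wrist force passes 120 N, or if a joint passes its speed limit or range.

ROBOT

A 7-joint arm with a two-finger parallel gripper is mounted at the origin on a cart in front of the work surface, level with it; the furniture and walls round the work are solid. World frame = base frame: x ahead of the robot, y to its left, z up, the work surface at z = 0. Lengths are in m, angles in rad, forces in N, time in s.
With the tool pointing down it reaches from about 0.425 to 0.925 m from the base axis. Payload 6.8 kg.
Tool frame: the origin (TCP) lies on the centre line of the jaws, within the pads' length; the fingertips stand 8 mm ahead of it and the grasp point (between the pads) lies 11 mm behind it (bot.tips_ahead is the distance from the TCP to the fingertips, in m); z points along the fingers, y is the line along which they close (so a half turn about z gives the same grasp; the last joint's range is limited). The gripper opens to 85 mm and grips with 20 to 120 N. Pads are 22 mm wide; open, the fingers measure 114 mm over their backs; the gripper's body (76 mm by 85 mm) begins 54 mm behind the grasp point. The pads swing forward as they close: fully open they stand 13 mm farther back than shut.
Start: joints at [-1.369, 0.477, 0.022, 1.555, -0.011, 1.109, -0.083], TCP at [0.206, 0.643, 0.239] pointing down, gripper open.
Joint ranges: [-2.96, 2.96], [-0.34, 2.1], [-1.41, 1.46], [0.24, 2.44], [-1.37, 4.51], [0.17, 1.92], [-2.96, 2.96]. Speed limits (rad/s): [2.39, 2.39, 3.14, 3.14, 3.14, 3.14, 3.14].

INTERFACE

Orientations are given as a unit quaternion [w, x, y, z].
In Python, from station import bot gives the robot as it stands.
- The arm moves only by the tool send_rows, never from a script. Its argument "deltas" is text: rows parted by semicolons, each of 4 numbers parted by spaces: the shift along the tool's x, y, z in m, then the turn about the tool's z in degrees. In form: x y z spin; .... A call has 1 to 5 rows; each row is the pose to reach, as a shift and turn from the pose commanded when the call began, along the tool's axes at that moment; what a row does not reach only later rows make up. A row lasts 1/10 s, in which the tool goes at most 50 mm and 8.59 degrees, less where a joint would pass 70% of its speed; a pose out of reach is approached as far as the arm can. A call with a gripper value outside its range is refused whole. "claw" is the opening, from 0 (shut) to 1 (fully open), set as the call begins (left out, the last holds). The fingers move at their own pace and stop on an object; "force" is the grip in N (left out, the last holds). Time passes only in rows, so rows that repeat a pose let the fingers close. It gives the time, the measured TCP pose, the force, the opening and the grip force at its end, in the units of the state.
- bot.get_obs(): the state, without advancing time (a new reading comes with each control period).
- bot.read_camera(name): name is "side" or "top" or "wrist"; returns a dict with "img" (480x640x3 uint8, red, green, blue), "depth" (480x640 float32, m along the optical axis (not along the pixel's ray), 0 where there is no reading), "fx", "fy", "cx", "cy" (pixels), "dist_coeffs" ([k1, k2, p1, p2, k3] as OpenCV has them; the pictures are not rectified), "camera_from_world" (4x4, takes a point from world to camera coordinates). Camera axes: x right, y up, looking along -z (the intrinsics and any distortion apply to the point x, -y, -z); pixel columns grow to the right and rows downward; lengths in m; the calibration is good to about 2 mm. A picture is of the moment at which its call begins.
- bot.hand_in(): hands the job in; it is judged then, once.
Trained networks look in a picture, given as the dict that the camera call returned (one of the last four; its "shot" number tells which), for a name from the list of things; names that differ only in an ending like _2 or _b are one class to them, and where a whole thing is asked for, a point or a joint stands for the part that bears it (a point fixed in the world has none). Each returns a list of dicts, best first, with "confidence" (0 to 1); they miss things now and then, are a little off and sometimes report something else, mostly with a low value. They report only what shows in the picture. A call takes as long as a camera call.
- bot.masks_of(picture, query): "mask" (480x640 bool, what is visible of it).
- bot.landmark_of(picture, query): "xyz" ([x, y, z] in m, in world coordinates, good to about 4 mm: a listed point, or the origin of a listed thing).
The state is a dict: "t": time; "q": joint angles; "joint_vel": joint speeds; "joint_torque": joint torques, N m; "eef_pos": TCP position; "tool_rot": TCP orientation; "contact_force": force on the tool from outside, world axes, zero at the start; "torque": the same for the moment, N m; "gripper_width": opening from 0.0 (shut) to 1.0 (fully open); "grasp_force": force on a finger pad.
Only numpy, scipy, OpenCV 4.12 (cv2) and the standard library are available. Lean on these libraries where they do the work, as an engineer would, in place of code of your own. Each camera call takes 0.05 s, during which the arm holds its last target. There are 200 camera calls.

## Working session

There is one attempt and no reset: what is moved stays moved. The work goes in short steps, Python scripts to look and compute and a tool call to move; the robot and the scene stay as the last step left them, time stands still between calls to the robot, and variables do not carry over. Pictures are saved under pics/ and viewed, at most 10 in all, crops included, and the job is handed in when it is done.

Besides the shell and the picture viewer there is one more tool, called after ">>>" as a command line: name --argument value ..., lists and objects as JSON in quotes. send_rows: Moves the arm, as the interface text tells. Its arguments: {"type":"object","properties":{"deltas":{"type":"string"},"claw":{"type":"number"},"force":{"type":"number"}},"required":["deltas"]}

```bash
mkdir -p pics
cat > h.py <<'E'
import numpy as np, cv2
from station import bot
def w2t(p):
    o=bot.get_obs(); from scipy.spatial.transform import Rotation as R
    q=o["tool_rot"]; r=R.from_quat([q[1],q[2],q[3],q[0]])
    return r.inv().apply(np.array(p)-o["eef_pos"])
def save(pic,n): cv2.imwrite(f"pics/{n}.png",pic["img"][:,:,::-1])
E
python3 - <<'E'
from h import *
o=bot.get_obs(); print({k:np.round(o[k],3) for k in("t","eef_pos","tool_rot","contact_force","gripper_width")},bot.tips_ahead)
ims=[]
for c in("side","top"):
    p=bot.read_camera(c); save(p,c+"0"); ims.append(p["img"])
    for n in("case","flap_hinge","flap_mid","cover_hinge","cover_mid","vial_1","coverslip_box","immersion_oil","petri_dish","timer"):
        print(c,n,[(np.round(d["xyz"],3).tolist(),round(d["confidence"],2)) for d in bot.landmark_of(p,n)[:3]])
cv2.imwrite("pics/both.png",np.vstack([cv2.resize(i,(400,300)) for i in ims])[:,:,::-1])
E
```

```text
{'t': np.float64(0.0), 'eef_pos': array([0.206, 0.642, 0.238]), 'tool_rot': array([-0.   ,  0.154,  0.988, -0.001]), 'contact_force': array([ 0.084,  0.256, -0.383]), 'gripper_width': np.float64(1.003)} 0.008
side case [([0.544, -0.046, -0.002], 0.92)]
side flap_hinge [([0.526, -0.123, 0.073], 0.63)]
side flap_mid [([0.526, -0.118, 0.127], 0.76)]
side cover_hinge [([0.564, 0.047, 0.083], 0.61)]
side cover_mid [([0.568, 0.073, 0.183], 0.93)]
side vial_1 [([0.561, 0.048, 0.085], 0.28)]
side coverslip_box []
side immersion_oil [([0.588, -0.452, -0.002], 0.57)]
side petri_dish [([0.418, 0.327, -0.001], 0.62)]
side timer [([0.563, 0.047, 0.083], 0.44)]
top case [([0.542, -0.046, 0.002], 0.64)]
top flap_hinge [([0.527, -0.117, 0.076], 0.93), ([0.564, -0.108, 0.014], 0.6)]
top flap_mid [([0.528, -0.118, 0.123], 0.49), ([0.51, -0.049, 0.014], 0.4)]
top cover_hinge [([0.509, -0.052, 0.01], 0.74), ([0.563, 0.052, 0.086], 0.71)]
top cover_mid [([0.566, 0.073, 0.184], 0.86)]
top vial_1 [([0.561, -0.105, 0.014], 0.64), ([0.498, -0.096, 0.014], 0.54), ([0.51, -0.048, 0.011], 0.51)]
top coverslip_box [([0.513, 0.009, 0.014], 0.64), ([0.54, -0.045, 0.002], 0.17)]
top immersion_oil [([0.591, -0.45, -0.002], 0.68)]
top petri_dish [([0.416, 0.325, 0.002], 0.86)]
top timer [([0.468, -0.476, -0.001], 0.76), ([0.532, -0.12, 0.126], 0.46)]
```

View pics/both.png

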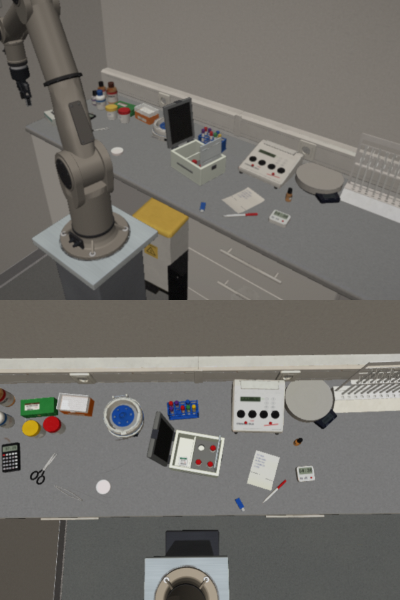

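The small white case is at about px (198,152) in the side half and (197,452) in the top half. The grey cover leans outwards on its left and the flap stands upright on its right. The case's yaw is about -0.215. I'll raise the tool, close the claw and align it with the case.

>>> send_rows --deltas "0 0 -0.05 -2; 0 0 -0.10 -5.4; -0.04 -0.03 -0.13 -5.4; -0.08 -0.06 -0.15 -5.4; -0.12 -0.09 -0.16 -5.4" --claw 0

```text
t: 1.6
eef_pos: [0.286, 0.5303, 0.3985]
tool_rot: [0.0, 0.107, 0.994, 0.002]
contact_force: [1.0, 0.2, -0.8]
gripper_width: 0.144
grasp_force: 0.0
```

>>> send_rows --deltas "-0.04 -0.03 0 0; -0.08 -0.06 0 0; -0.12 -0.09 0 0; -0.16 -0.12 0 0; -0.19 -0.16 0 0"

```text
t: 2.1
eef_pos: [0.4385, 0.3322, 0.3963]
tool_rot: [0.0, 0.108, 0.994, 0.0]
contact_force: [0.5, -0.2, -0.3]
gripper_width: -0.003
grasp_force: 0.0
```

>>> send_rows --deltas "-0.02 -0.045 0 0; -0.04 -0.09 0 0; -0.06 -0.135 0 0; -0.08 -0.18 0 0; -0.10 -0.22 0 0"

```text
t: 2.6
eef_pos: [0.4874, 0.0949, 0.3967]
tool_rot: [0.0, 0.108, 0.994, 0.0]
contact_force: [0.2, -0.0, 0.6]
gripper_width: -0.001
grasp_force: 0.0
```

>>> send_rows --deltas "-0.015 -0.045 0 0; -0.03 -0.09 0 0; -0.045 -0.135 0 0; -0.06 -0.18 0 0; -0.075 -0.225 0 0"

```text
t: 3.1
eef_pos: [0.5123, -0.1402, 0.3967]
tool_rot: [0.001, 0.107, 0.994, 0.0]
contact_force: [0.3, 0.0, -0.3]
gripper_width: -0.005
grasp_force: 0.0
```

>>> send_rows --deltas "0 -0.02 0 0; 0 -0.02 0 0; 0 -0.02 0 0"

```text
t: 3.4
eef_pos: [0.5082, -0.1575, 0.3963]
tool_rot: [0.0, 0.108, 0.994, 0.0]
contact_force: [0.1, 0.8, -0.9]
gripper_width: 0.002
grasp_force: 0.0
```

```bash
cat >> h.py <<'E'
from scipy.spatial.transform import Rotation as R
C=np.array([.543,-.0455,0]); Rc=R.from_euler("z",-.215)
def tc(p): return np.round(Rc.inv().apply(np.array(p)-C)*1000,1)
E
python3 - <<'E'
from h import *
o=bot.get_obs(); print(o["t"],np.round(o["eef_pos"],4),o["tool_rot"],tc(o["eef_pos"]),np.round(o["q"],2))
p=bot.read_camera("wrist"); save(p,"w1")
for n in("flap_hinge","flap_mid","cover_hinge","cover_mid","case"):
    print(n,[(np.round(d["xyz"],3).tolist(),tc(d["xyz"]),round(d["confidence"],2)) for d in bot.landmark_of(p,n)[:2]])
E
```

```text
3.4 [ 0.5082 -0.1575  0.3963] [1.09357746e-05 1.07803338e-01 9.94172187e-01 3.21443428e-04] [ -10.1 -116.9  396.3] [-0.36  0.12  0.62  1.71 -0.07  1.33  1.62]
flap_hinge [([0.529, -0.126, 0.075], array([  3.9, -81.7,  75.3]), 0.88)]
flap_mid [([0.531, -0.117, 0.126], array([  3.3, -72.3, 125.5]), 0.98)]
cover_hinge [([0.558, 0.048, 0.085], array([-5.5, 94.9, 85.4]), 0.64)]
cover_mid [([0.567, 0.075, 0.184], array([ -2.3, 122.4, 183.7]), 0.63), ([0.542, -0.042, -0.002], array([-2. ,  2.7, -1.9]), 0.42)]
case [([0.54, -0.048, -0.003], array([-2.3, -3.1, -2.7]), 0.59)]
```

View pics/w1.png

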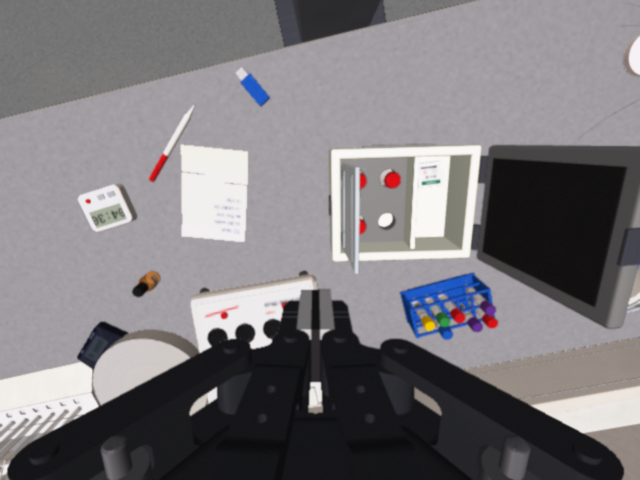

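The case is at about px (405,203), aligned with the tool. The flap stands at x≈352 and the open cover at (560,230), and the bystanders are clear. Next I lower the tool to the right of the flap.

>>> send_rows --deltas "-0.010 0 0.048 0; -0.010 0 0.096 0; -0.010 0 0.144 0; -0.010 0 0.192 0; -0.010 0 0.238 0"

```text
t: 4.2
eef_pos: [0.5181, -0.1592, 0.1565]
tool_rot: [0.0, 0.107, 0.994, 0.0]
contact_force: [1.1, 0.3, -0.7]
gripper_width: 0.0
grasp_force: 0.0
```

>>> send_rows --deltas "0 0.012 0 0; 0 0.024 0 0; 0 0.034 0 0; 0 0.041 0.002 0; 0 0.051 0.005 0"

```text
t: 4.7
eef_pos: [0.5305, -0.1096, 0.1552]
tool_rot: [0.002, 0.107, 0.994, 0.0]
contact_force: [0.3, -1.3, 0.8]
gripper_width: 0.004
grasp_force: 0.4
```

>>> send_rows --deltas "0 0.011 0.006 0; 0 0.020 0.012 0; 0 0.028 0.020 0; 0 0.035 0.029 0; 0 0.041 0.038 0"

```text
t: 5.2
eef_pos: [0.5376, -0.0694, 0.1142]
tool_rot: [-0.0, 0.107, 0.994, 0.0]
contact_force: [-0.5, -0.6, 0.9]
gripper_width: -0.002
grasp_force: 0.4
```

>>> send_rows --deltas "0 0.003 0.007 0; 0 0.005 0.014 0; 0 0.006 0.021 0; 0 0.007 0.027 0; 0 0.007 0.030 0"

```text
t: 5.7
eef_pos: [0.5391, -0.0634, 0.0851]
tool_rot: [-0.0, 0.108, 0.994, 0.0]
contact_force: [-7.5, 1.5, 28.9]
gripper_width: 0.0
grasp_force: 14.7
```

Run:
```python
from h import *
o=bot.get_obs(); print(o["t"],tc(o["eef_pos"]),np.round(o["contact_force"],1))
p=bot.read_camera("side"); cv2.imwrite("pics/s2.png",cv2.resize(p["img"][120:320,220:440],(660,600))[:,:,::-1])
for n in("flap_mid","cover_mid"):
    print(n,[(tc(d["xyz"]),round(d["confidence"],2)) for d in bot.landmark_of(p,n)[:2]])
```

```text
5.7 [ -0.  -18.3  85.1] [-7.5  1.5 28.9]
flap_mid [(array([ -1.7, -29.4,  77.3]), 0.94)]
cover_mid [(array([ -0.2, 119.6, 181.1]), 0.95)]
```

View pics/s2.png

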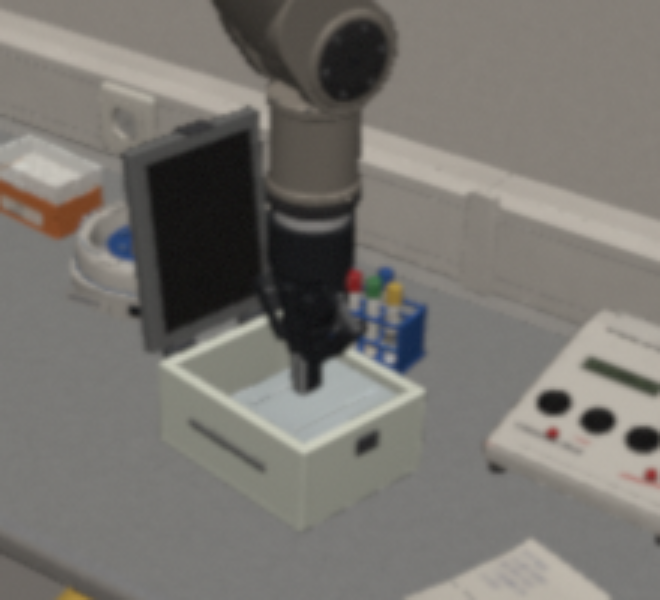

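The picture shows the flap level inside the case at about px (315,395), with the finger on it and 29 N of contact. The cover is still open at (195,220). I go up and across to the outside of the cover.

>>> send_rows --deltas "0 0 -0.05 0; 0 0 -0.10 0; 0 0 -0.15 0; 0 0 -0.20 0; 0 0 -0.25 0"

```text
t: 6.35
eef_pos: [0.5387, -0.0638, 0.3374]
tool_rot: [0.0, 0.108, 0.994, 0.0]
contact_force: [1.5, -0.1, -0.0]
gripper_width: -0.003
grasp_force: 0.0
```

>>> send_rows --deltas "0 0.03 -0.03 0; 0 0.08 -0.03 0; 0 0.13 -0.03 0; 0 0.18 -0.03 0; 0 0.21 -0.03 0"

```text
t: 6.85
eef_pos: [0.584, 0.1466, 0.3648]
tool_rot: [-0.0, 0.105, 0.994, 0.001]
contact_force: [-0.2, 0.0, -0.5]
gripper_width: 0.001
grasp_force: 0.0
```

>>> send_rows --deltas "0 0 0 0; 0 0 0.03 0; 0 0 0.06 0; 0 0 0.09 0; 0 0 0.10 0"

```text
t: 7.35
eef_pos: [0.5824, 0.1402, 0.2623]
tool_rot: [-0.002, 0.108, 0.994, -0.001]
contact_force: [-0.1, 0.3, 0.1]
gripper_width: -0.001
grasp_force: 0.0
```

Run:
```python
from h import *
o=bot.get_obs(); print(o["t"],tc(o["eef_pos"]),np.round(o["contact_force"],1))
p=bot.read_camera("side"); cv2.imwrite("pics/s3.png",cv2.resize(p["img"][120:320,220:440],(660,600))[:,:,::-1])
for n in("flap_mid","cover_mid"):
    print(n,[(tc(d["xyz"]),round(d["confidence"],2)) for d in bot.landmark_of(p,n)[:2]])
```

```text
7.35 [ -1.2 189.9 262.3] [-0.1  0.3  0.1]
flap_mid [(array([ -0.9, -27.8,  76.8]), 0.81)]
cover_mid [(array([ -0.9, 119. , 181.3]), 0.78)]
```

View pics/s3.png

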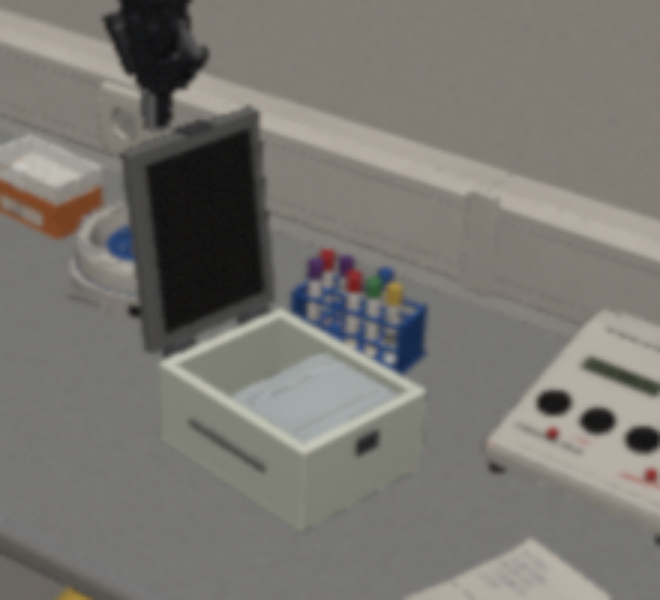

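The flap lies level at about px (315,395), and the finger is behind the cover at (155,105). Now I swing the cover.

>>> send_rows --deltas "0 -0.020 0 0; 0 -0.038 0 0; 0 -0.054 0.002 0; 0 -0.071 0.003 0; 0 -0.089 0.004 0"

```text
t: 8.0
eef_pos: [0.5651, 0.0536, 0.2618]
tool_rot: [0.001, 0.108, 0.994, 0.0]
contact_force: [1.7, 0.6, 1.6]
gripper_width: 0.004
grasp_force: 1.1
```

>>> send_rows --deltas "0 -0.017 0.002 0; 0 -0.033 0.006 0; 0 -0.049 0.011 0; 0 -0.064 0.018 0; 0 -0.078 0.026 0"

```text
t: 8.5
eef_pos: [0.5479, -0.0229, 0.2347]
tool_rot: [-0.0, 0.108, 0.994, -0.0]
contact_force: [1.3, 0.7, 1.6]
gripper_width: -0.001
grasp_force: 0.8
```

Run:
```python
from h import *
o=bot.get_obs(); print(o["t"],tc(o["eef_pos"]),np.round(o["contact_force"],1))
p=bot.read_camera("side")
print([(tc(d["xyz"]),round(d["confidence"],2)) for d in bot.landmark_of(p,"cover_mid")[:2]])
```

```text
8.5 [-1.000e-01  2.310e+01  2.347e+02] [1.3 0.7 1.6]
[(array([  2. ,  44.7, 173.4]), 0.62)]
```

>>> send_rows --deltas "0 -0.013 0.012 0; 0 -0.025 0.022 0; 0 -0.037 0.035 0; 0 -0.047 0.048 0; 0 -0.055 0.062 0"

```text
t: 9.1
eef_pos: [0.5364, -0.076, 0.1726]
tool_rot: [-0.0, 0.108, 0.994, -0.0]
contact_force: [1.3, -0.8, 3.3]
gripper_width: 0.003
grasp_force: 0.7
```

>>> send_rows --deltas "0 -0.007 0.015 0; 0 -0.013 0.030 0; 0 -0.017 0.046 0; 0 -0.019 0.057 0; 0 -0.019 0.063 0"

```text
t: 9.6
eef_pos: [0.5316, -0.094, 0.109]
tool_rot: [-0.001, 0.108, 0.994, -0.0]
contact_force: [-1.3, -0.6, 11.3]
gripper_width: -0.003
grasp_force: 7.1
```

>>> send_rows --deltas "0 0 0.001 0; 0 0 0.002 0; 0 0 0.002 0"

```text
t: 9.9
eef_pos: [0.5317, -0.094, 0.109]
tool_rot: [-0.001, 0.108, 0.994, 0.0]
contact_force: [-6.0, -1.3, 11.8]
gripper_width: 0.003
grasp_force: 6.0
```

>>> send_rows --deltas "0 0 -0.04 0; 0 0 -0.08 0; 0 0 -0.12 0; 0 0 -0.16 0; 0 0 -0.16 0"

```text
t: 10.4
eef_pos: [0.5356, -0.0939, 0.2737]
tool_rot: [0.005, 0.107, 0.994, 0.001]
contact_force: [0.9, -0.4, -0.4]
gripper_width: -0.0
grasp_force: 0.0
```

Run:
```python
from h import *
o=bot.get_obs(); print(o["t"],tc(o["eef_pos"]),np.round(o["contact_force"],1))
p=bot.read_camera("side"); cv2.imwrite("pics/s4.png",cv2.resize(p["img"][120:320,220:440],(660,600))[:,:,::-1])
print([(tc(d["xyz"]),round(d["confidence"],2)) for d in bot.landmark_of(p,"cover_mid")[:2]])
```

```text
10.4 [  3.1 -48.9 273.7] [ 0.9 -0.4 -0.4]
[(array([ 0.8, -0.8, 93.7]), 0.77)]
```

View pics/s4.png

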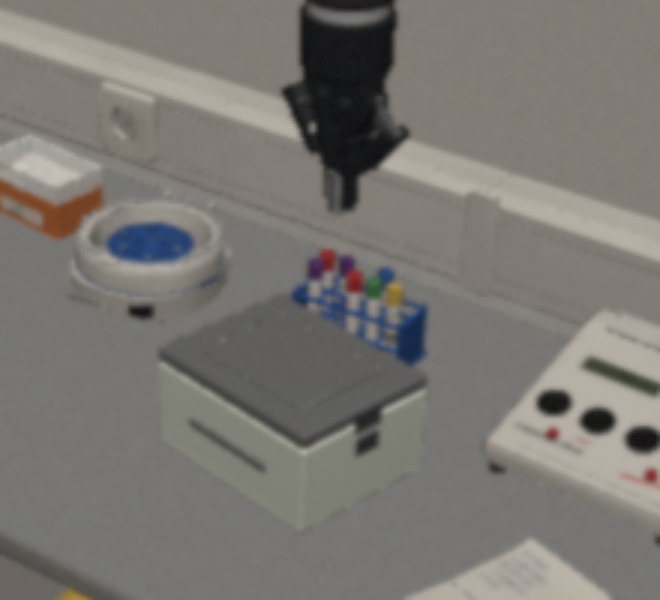

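The cover lies flat on the rim at about px (293,365), with its centre measured at z 93.7 mm (93 expected). The tool is clear of it at (342,195).

```bash
python3 -c "
from station import bot
print(bot.hand_in())"
```

```text
the job is handed in; nothing more can be done
None
```

The flap is pushed fully down over the vials and the cover was then swung fully shut over it; the job was handed in at about 10.5 s, with the arm clear of everything.

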